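# Shut the gas cock and lock it off with its bar

### The arm

A 7-joint arm with a two-finger parallel gripper is mounted at the origin on the work surface. World frame = base frame: x ahead of the robot, y to its left, z up, the work surface at z = 0. Lengths are in m, angles in degrees, forces in N, time in s.
With the tool pointing down it reaches from about 0.35 to 0.9 m from the base axis. Payload 8.1 kg.
Tool frame: the origin (TCP) lies at the very end of the fingers, on their centre line; the grasp point (between the pads) lies 19 mm behind it (bot.pinch_z is the x of the grasp point in the tool frame, in m); x points along the fingers, z is the direction in which the jaws open and shut, and the axes are right-handed (so a half turn about x gives the same grasp; the last joint's range is limited). The gripper opens to 92 mm and grips with 3 to 60 N. Pads are 19 mm wide; open, the fingers measure 130 mm over their backs; the gripper's body (75 mm by 190 mm) begins 47 mm behind the grasp point.
Start: joints at [66.371, 24.895, 1.432, 90.138, -0.665, 64.973, -4.303], TCP at [0.191, -0.595, 0.227] pointing down, gripper open.
Joint ranges: [-149.89, 149.89], [-25.12, 119.58], [-72.63, 75.52], [4.76, 147.25], [-75.54, 255.54], [6.69, 114.76], [-157.13, 157.13]. Speed limits (degrees/s): [127.2, 127.2, 172.46, 172.46, 180, 180, 180].

### API

Orientations are given as a 3x3 rotation matrix whose columns are the frame's x, y, z axes.
In Python, from bench import bot gives the robot as it stands.
- The arm moves only by the shell command python3 -m handwheel 'ROWS' [OPENING] [FORCE]. ROWS is JSON, a list of rows, each a list of 2 entries, a list of its own where there are three numbers: the shift along the tool's x, y, z in m, then the turn about the tool's x in rad. A call has 1 to 20 rows; each row shifts and turns the pose as measured when the row begins, along the tool's axes as they then stand; what a row does not reach is not made up. A row lasts 1/12 s, in which the tool goes at most 41.7 mm and 7.16 degrees, less where a joint would pass 70% of its speed; a pose out of reach is approached as far as the arm can. A call is refused whole if a number of a shift passes 0.0417 or a number of a turn 0.125, either way. A call with a gripper value outside its range is refused whole. OPENING is the closure, from 0 (fully open) to 1 (shut), set as the call begins (- or left out, the last holds). The fingers move at their own pace and stop on an object; FORCE is the grip in N (left out, the last holds). Time passes only in rows, so rows that do not move let the fingers close. It gives the time, the measured TCP pose, the force and the opening at its end, in the units of the state.
- bot.sense(): the state, without advancing time (a new reading comes with each control period).
- bot.snapshot(name): name is "scene" or "top"; returns (picture, depth): 480x640x3 uint8, blue, green, red; 480x640 float32, m along the optical axis (not along the pixel's ray), 0 where there is no reading.
- bot.calibration(name): a dict with "fx", "fy", "cx", "cy" (pixels), "cam_to_world" (4x4, takes a point from camera to world coordinates). Camera axes: x right, y down, z forward; pixel columns grow to the right and rows downward; lengths in m; the calibration is good to about 2 mm. A picture is of the moment at which its call begins. calibration takes no time and is no camera call.
- bot.hand_in(): hands the job in, once; it reports no verdict.
The state is a dict: "clock": time; "qpos": joint angles; "joint_velocities": joint speeds; "joint_torque": joint torques, N m; "position": TCP position; "tool_rot": TCP orientation; "ft_force": force on the tool from outside, world axes, zero at the start; "torque": the same for the moment, N m; "grip_width": finger opening in m.
Only numpy, scipy, OpenCV 4.12 (cv2) and the standard library are available. Lean on these libraries where they do the work, as an engineer would, in place of code of your own. Each camera call takes 0.05 s, during which the arm holds its last target.

### The job

The gas ring is done for the day: shut its gas cock by pushing the lever round until it stands square across the pipe, so that the slot in the locking disc lines up with the lock bar, then push the bar through the slot until it is fully home. Only push with the fingertips: do not grip the lever or the bar, do not force them, and leave the other things on the table where they are.

Things in the scene. Friction and masses are not known exactly. Their poses are not given: they have to be found in the camera images.
- gas_ring: the whole fixed appliance: counter-top gas ring with its supply pipe and plug cock. Origin: on the table below the cock's spindle. x: across the pipe, away from the robot at yaw 0; y: along the pipe to the burner box (300 x 300 x 112 mm, trivet to 151 mm, from y = 170 to 470 mm, centred at x = 0); z up. Pipe 27 mm thick, axis 55 mm up; cock body to 95 mm; elbow down into the table at y = -166 mm.
- cock (a joint): angle of the lever with the slotted disc, rad. 0: shut, lever points to the appliance's -x, square to the pipe, slot in line with the bar. Positive: open, lever swung to the +y side (clockwise from above); 1.55: along the pipe. No stop or click at 0: it can be pushed past to -0.6. Stays where left; turns with 0.22 N m (3 N on the lever). The bar's nose enters and centres it within about 0.1 rad.
- disc_centre (a point): centre of the top of the steel locking disc, on the spindle axis, 121 mm above the table. Disc 72 mm in diameter; a straight slot 16 mm wide and 16 mm deep runs right across its top, square to the lever.
- lever_end (a point): centre of the lever's turned-up end, 88 mm from the spindle axis, 106 mm above the table. The lever is a steel flat bar on the disc, 18 mm wide, 95 to 105 mm above the table, reaching from the disc's rim (36 mm) to 92 mm from the axis; its last 8 mm are turned up to a height of 117 mm.
- lock_bar (a joint): travel of the lock bar along the appliance's +y, m. 0: drawn right back; 0.098: fully home, the flange of its head against the guide. Starts between 0 and 0.008; slides with about 2.5 N. Blocked by the disc's rim at about 0.013 unless the slot is in line.
- bar_nose (a point): middle of the tip of the lock bar's nose. Steel bar over the pipe (x = 0), 12 mm wide, 10 mm high, centre line 112 mm above the table; the last 14 mm taper to 9 mm wide. It slides in a dark steel guide clamped on the pipe (y = -120 to -85 mm, 44 mm wide, 123 mm high). Fully home the nose is 50 mm beyond the spindle axis.
- bar_head (a point): centre of the back face of the bar's round head, where it is pushed; the face looks to the appliance's -y. The head is a steel flange 32 mm across with a black rubber cap 31 mm across behind it (24 mm across its back face), 112 mm above the table at its centre. The cap gives up to 6 mm, at 4 N per mm. The face stands at y = -237 mm at joint 0, at y = -139 mm fully home.
- shaker_mid (a point): a plain aluminium shaker, 56 mm across and 96 mm tall; the point is its centre, half-way up
- beaker_mid (a point): an open steel cup, 68 mm across the rim and 75 mm tall; its centre
- ramekin_mid (a point): a white ceramic dish, 72 mm across and 42 mm tall; its centre
- tub_mid (a point): a lidded white plastic tub, 104 mm across and 60 mm tall; its centre
- spoon: a steel spoon with a wooden handle, 220 mm long, lying on the far side of the pipe; origin near the middle of its length, on the table
- spatula: a steel spatula with a black handle, 260 mm long, lying on the table nearer the robot; origin near the middle of its length
- sauce_bottle_mid (a point): a clear squeeze bottle, 56 mm across and 165 mm tall with a pointed nozzle; its centre

How it is judged:
By the outcome, as a careful person would: the job done as asked, in the order asked, and still so for the second after the job is handed in, with the robot touching nothing.
It also fails if it takes over 53 s, if anything falls off the work surface, if the arm or the gripper's body presses on something with over 40 N, if the wrist force passes 120 N, or if a joint passes its speed limit or range.

## Working session

There is one attempt and no reset: what is moved stays moved. The work goes in short steps, Python scripts to look and compute and a shell command to move; the robot and the scene stay as the last step left them, time stands still between calls to the robot, and variables do not carry over. Pictures are saved under pics/ and viewed, and the job is handed in when it is done.

```bash
mkdir -p pics; ls; cat > h.py <<'E'
import numpy as np, cv2
from bench import bot
def snap(n,f):
    p,d=bot.snapshot(n); cv2.imwrite('pics/'+f+'.png',p); np.savez('pics/'+f+'.npz',p=p,d=d); return p,d
def ray(n,u,v,z):
    c=bot.calibration(n);T=np.array(c['cam_to_world']);r=T[:3,:3]@np.array([(u-c['cx'])/c['fx'],(v-c['cy'])/c['fy'],1]);o=T[:3,3]
    return o+r*(z-o[2])/r[2]
def pt(n,d,u,v):
    c=bot.calibration(n);T=np.array(c['cam_to_world']);z=d[v,u]
    return T[:3,:3]@np.array([(u-c['cx'])/c['fx']*z,(v-c['cy'])/c['fy']*z,z])+T[:3,3]
def world(n,d):
    c=bot.calibration(n);T=np.array(c['cam_to_world']);v,u=np.mgrid[:480,:640]
    P=np.stack([(u-c['cx'])/c['fx']*d,(v-c['cy'])/c['fy']*d,d],-1)
    return P@T[:3,:3].T+T[:3,3]
E
python3 - <<'E'
from h import *
snap('scene','s0');snap('top','t0')
s=bot.sense();print(s)
E
```

```text
pics
{'clock': 0.1, 'qpos': array([66.37013756, 24.93214806,  1.43262919, 90.18190435, -0.66480076,
       64.9717118 , -4.30338123]), 'joint_velocities': array([ 0.00968726, -0.1554795 ,  0.02739249, -0.08885542, -0.01226668,
        0.03932817,  0.0096649 ]), 'joint_torque': array([ 2.82263034e-03, -6.69127536e+01,  9.88035835e-01, -3.15146255e+01,
       -6.04024390e-02,  3.73370619e-02,  4.72341441e-06]), 'position': array([ 0.19035883, -0.59485506,  0.22604056]), 'tool_rot': array([[-5.37589396e-04,  9.52421119e-01,  3.04784716e-01],
       [ 1.24024407e-03,  3.04785161e-01, -9.52420321e-01],
       [-9.99999086e-01, -1.34003629e-04, -1.34508391e-03]]), 'ft_force': array([-0.2207857 ,  0.90056735,  0.42075745]), 'torque': array([ 0.00709345, -0.03926273,  0.02831716]), 'grip_width': 0.09154159018496341}
```

View pics/s0.png

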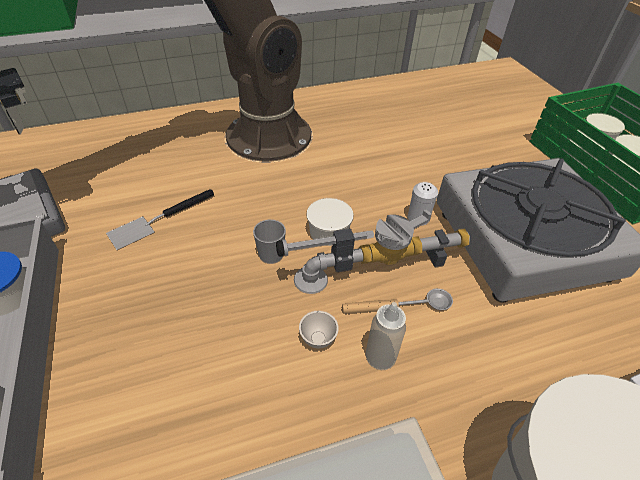

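View pics/t0.png

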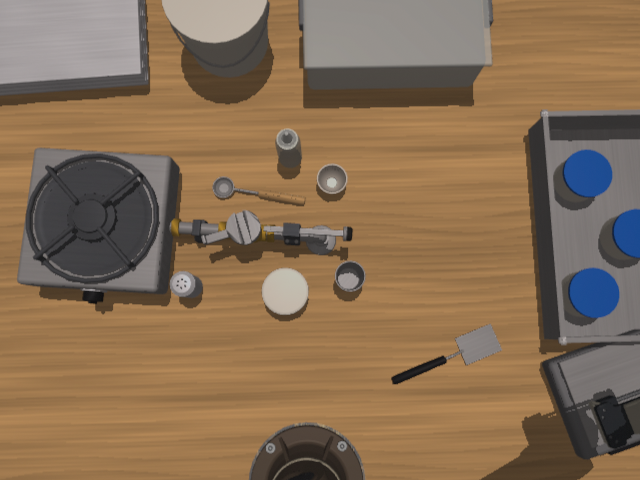

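```bash
python3 - <<'E'
from h import *
for n,f,(a,b,c,d) in (('top','t0',(160,170,370,320)),('scene','s0',(240,170,500,310))):
    p=np.load(f'pics/{f}.npz')['p']
    k=800/(c-a); k=min(k,600/(d-b))
    cv2.imwrite(f'pics/{f}c.png',cv2.resize(p[b:d,a:c],None,fx=k,fy=k,interpolation=cv2.INTER_CUBIC)); print(k)
    C=bot.calibration(n); print(np.round(C['cam_to_world'],3),C['fx'])
E
```

```text
3.8095238095238093
[[-0.024 -0.991  0.134  0.342]
 [-1.     0.022 -0.016 -0.033]
 [ 0.013 -0.135 -0.991  1.285]
 [ 0.     0.     0.     1.   ]] 556.0126120200463
3.076923076923077
[[ 0.295  0.69  -0.661  1.069]
 [ 0.956 -0.211  0.206 -0.219]
 [ 0.003 -0.693 -0.721  0.72 ]
 [ 0.     0.     0.     1.   ]] 434.6033273804321
```

View pics/t0c.png

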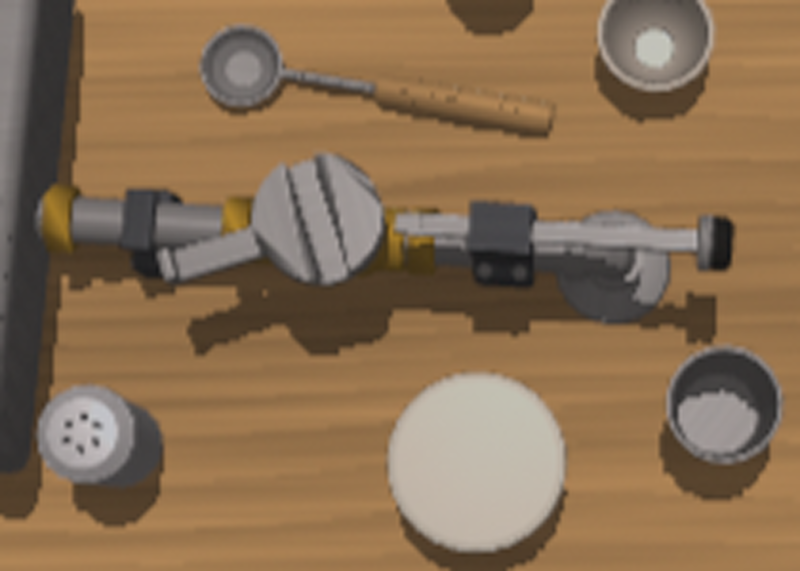

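View pics/s0c.png

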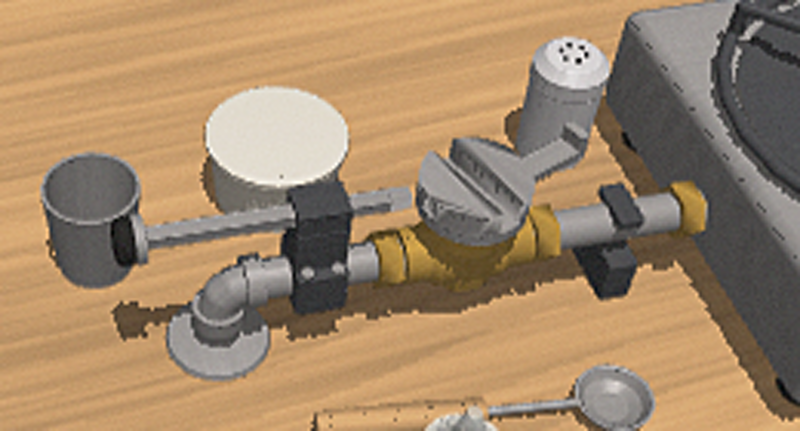

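```bash
python3 - <<'E'
from h import *
Q=lambda u,v:(160+u/3.81,170+v/3.81)
S=lambda u,v:(240+u/3.077,170+v/3.077)
disc=ray('top',*Q(318,218),.121)
print('disc top',disc,'scene',ray('scene',*S(474,192),.121))
le=ray('top',*Q(170,267),.106);print('lever top',le,'scene',ray('scene',*S(575,145),.112))
no=ray('top',*Q(397,226),.115);print('nose',no,'scene',ray('scene',*S(410,198),.112))
hd=ray('top',*Q(732,243),.112);print('head',hd,'scene',ray('scene',*S(122,240),.112))
D=np.load('pics/t0.npz')['d'];W=world('top',D)
for n,(u,v) in dict(disc=(300,230),lever=(210,250),lend=(168,265),guide=(503,225),bracket=(145,205),bar=(600,235),cap=(715,240),tub=(478,460),beakrim=(722,352),shak=(85,430),elbow=(610,240)).items():
    q=Q(u,v);print(n,np.round(W[int(q[1]+.5),int(q[0]+.5)],4))
for nm,lo,hi in (('bottle',(275,125),(302,170)),('ramekin',(315,160),(350,198))):
    w=W[lo[1]:hi[1],lo[0]:hi[0]].reshape(-1,3);w=w[w[:,2]>.02];print(nm,w.min(0),w.max(0))
m=(W[...,2]>.114)&(W[...,2]<.13)&(abs(W[...,0]-disc[0])<.06)&(abs(W[...,1]-disc[1])<.045);print('disc mean',W[m].mean(0),m.sum())
# bar line
m=(W[...,2]>.108)&(W[...,2]<.126)&(abs(W[...,0]-disc[0])<.05)&(W[...,1]<disc[1]-.05)&(W[...,1]>disc[1]-.3)
w=W[m];print(len(w),w.min(0),w.max(0));a=np.polyfit(w[:,1],w[:,0],1);print('bar x=',a,'at disc',np.polyval(a,disc[1]))
d=hd-no;print('bar yaw',np.degrees(np.arctan2(-d[1],-d[0])),np.linalg.norm(d[:2]))
E
```

```text
disc top [0.55205875 0.12110554 0.121     ] scene [0.569517   0.11408742 0.121     ]
lever top [0.52863603 0.20614644 0.106     ] scene [0.54240124 0.20045756 0.112     ]
nose [0.54764492 0.07780491 0.115     ] scene [0.55503754 0.07840609 0.112     ]
head [ 0.5344131  -0.10964727  0.112     ] scene [ 0.53639002 -0.10341736  0.112     ]
disc [0.5467 0.1309 0.1183]
lever [0.5378 0.1849 0.1012]
lend [0.5266 0.2046 0.1202]
guide [0.5454 0.0182 0.1246]
bracket [0.5699 0.2274 0.074 ]
bar [ 0.5397 -0.0346  0.113 ]
cap [ 0.5341 -0.1001  0.125 ]
tub [0.4185 0.0384 0.0632]
beakrim [ 0.4791 -0.1061  0.065 ]
shak [0.4388 0.2565 0.0932]
elbow [ 0.5368 -0.0409  0.1166]
bottle [ 0.34150081 -0.03299997  0.02015664] [0.76712033 0.05331846 1.28527748]
ramekin [ 0.34150081 -0.10438639  0.02004151] [ 0.71395715 -0.03299997  1.28527748]
disc mean [0.55467186 0.12249675 0.12039518] 658
667 [ 0.52111633 -0.10733876  0.10801053] [0.56155328 0.06976116 0.12595932]
bar x= [0.09068783 0.54404931] at disc 0.5550321121401307
bar yaw 85.96232046017194 0.18791859526885826
```

```bash
python3 -m handwheel '[[[0,0.0248,-0.0261],-0.117],[[0,0.0277,-0.023],-0.117],[[0,0.0302,-0.0197],-0.117],[[0,0.0322,-0.016],-0.117],[[0,0.0339,-0.0121],-0.117],[[0,0.0351,-0.0081],-0.117],[[0,0.0358,-0.004],-0.117],[[0,0.036,0],-0.117],[[0,0.0357,0.0044],-0.117],[[0,0.035,0.0084],-0.117]]' 1 10
```

```text
clock: 0.93
position: [0.3392, -0.2601, 0.221]
tool_rot: [[-0.008, 0.054, 0.999], [0.001, 0.999, -0.054], [-1.0, 0.0, -0.008]]
ft_force: [1.3, -0.1, -0.1]
grip_width: 0.0299
```

```bash
cat > st.py <<'E'
from h import *
import sys
D=np.array([.5547,.1225]);ex=np.array([.9959,-.0903]);ey=np.array([.0903,.9959])
def st():
    s=bot.sense();p=s['position'];R=s['tool_rot'];d=p[:2]-D
    print('t %.2f app x %.4f y %.4f z %.4f'%(s['clock'],d@ex,d@ey,p[2]),'F app',np.round([s['ft_force'][:2]@ex,s['ft_force'][:2]@ey,s['ft_force'][2]],1),'yaw err deg %.1f tiltx %s'%(np.degrees(np.arctan2(R[1,2],R[0,2]))+5.18,np.round(R[:,0],3)),'w',round(s['grip_width'],4))
    if len(sys.argv)>2:
        t=D+float(sys.argv[1])*ex+float(sys.argv[2])*ey; t=np.r_[t,float(sys.argv[3])]
        print('tool shift',np.round(R.T@(t-p),4))
if __name__=='__main__': st()
E
python3 -m handwheel '[[[0,0.0344,0.0152],-0.037],[[0,0.0344,0.0152],0],[[0,0.0344,0.0152],0],[[0,0.0344,0.0152],0],[[0,0.0344,0.0152],0],[[0,0.0344,0.0152],0],[[0,0.0344,0.0152],0],[[0,0.0344,0.0152],0],[[0,0.0344,0.0152],0],[[0,0.0344,0.0152],0],[[0,0.0344,0.0152],0],[[0,0.0344,0.0152],0],[[0,0.0344,0.0152],0],[[0,0.0344,0.0152],0],[[0,0,0],0]]'; python3 st.py .015 .088 .09
```

```text
clock: 2.18
position: [0.5603, 0.2503, 0.2154]
tool_rot: [[-0.013, 0.005, 1.0], [0.001, 1.0, -0.005], [-1.0, 0.001, -0.013]]
ft_force: [-2.0, 0.4, 0.8]
grip_width: 0.0005
t 2.18 app x -0.0060 y 0.1278 z 0.2154 F app [-2.   0.3  0.8] yaw err deg 4.9 tiltx [-0.013  0.001 -1.   ] w 0.0005
tool shift [ 0.1252 -0.0416  0.0191]
```

```bash
python3 -m handwheel '[[[0,-0.02,0.01],0.085],[[0,-0.02,0.01],0],[[0.03,0,0],0],[[0,0,0],0]]'; python3 st.py .015 .088 .09;python3 - <<'E'
from h import *
p,d=snap('scene','s1'); cv2.imwrite('pics/s1c.png',cv2.resize(p[100:330,230:530],None,fx=2.6,fy=2.6))
E
```

```text
clock: 2.52
position: [0.5775, 0.2146, 0.1824]
tool_rot: [[-0.016, 0.085, 0.996], [0.003, 0.996, -0.085], [-1.0, 0.002, -0.016]]
ft_force: [-1.8, 0.0, -1.5]
grip_width: 0.0005
t 2.52 app x 0.0144 y 0.0937 z 0.1824 F app [-1.8 -0.1 -1.5] yaw err deg 0.3 tiltx [-0.016  0.003 -1.   ] w 0.0005
tool shift [ 0.0923 -0.0059  0.002 ]
```

View pics/s1c.png

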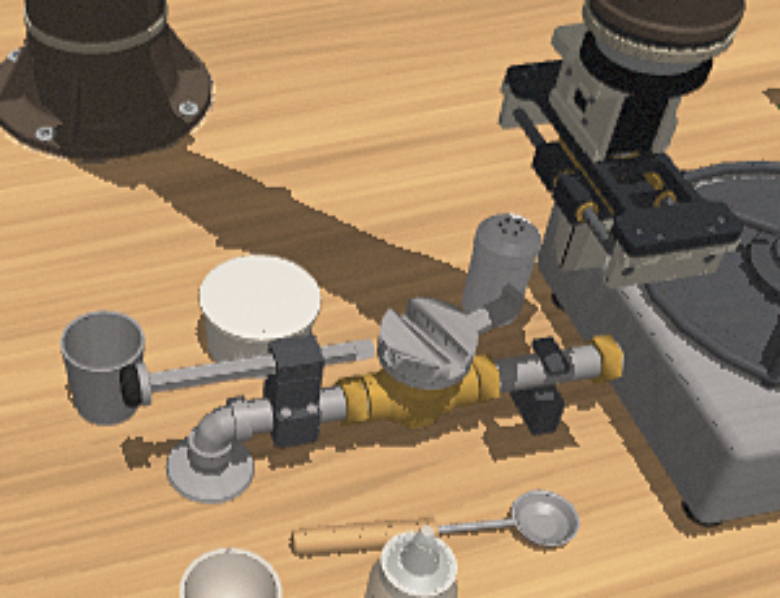

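```bash
python3 - <<'E'
from h import *
s=bot.sense();c=bot.calibration('scene');T=np.linalg.inv(np.array(c['cam_to_world']))
for b in (0,.019,.066):
    w=s['position']-b*s['tool_rot'][:,0]
    q=T[:3,:3]@w+T[:3,3];u=c['fx']*q[0]/q[2]+c['cx'];v=c['fy']*q[1]/q[2]+c['cy'];print(u,v,(u-230)*2.6,(v-100)*2.6)
E
python3 -m handwheel '[[[0.03,-0.002,0],0],[[0.03,-0.002,0],0],[[0,0,0],0]]'; python3 st.py .015 .088 .09;python3 - <<'E'
from h import *
p,d=snap('scene','s2'); cv2.imwrite('pics/s2c.png',cv2.resize(p[130:310,310:530],None,fx=3.3,fy=3.3))
p,d=snap('top','t2'); cv2.imwrite('pics/t2c.png',cv2.resize(p[150:320,150:370],None,fx=3.3,fy=3.3))
E
```

```text
451.72778952956156 200.12198126008428 576.49225277686 260.31715127621914
454.33859534392093 192.3575402210116 583.2803478941944 240.12960457463015
461.2116708901282 171.9172648308961 601.1503443143333 186.98488856032986
clock: 2.82
position: [0.5802, 0.2131, 0.129]
tool_rot: [[-0.007, 0.084, 0.996], [0.007, 0.996, -0.084], [-1.0, 0.006, -0.007]]
ft_force: [-1.1, -0.9, 0.2]
grip_width: 0.0006
t 2.82 app x 0.0172 y 0.0926 z 0.1290 F app [-1.  -1.   0.2] yaw err deg 0.3 tiltx [-0.007  0.007 -1.   ] w 0.0006
tool shift [ 0.039  -0.0048 -0.0019]
```

View pics/s2c.png

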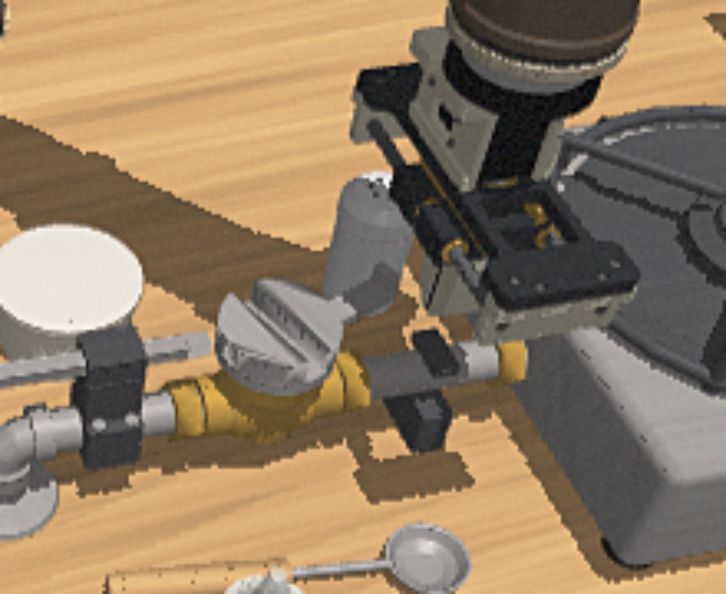

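View pics/t2c.png

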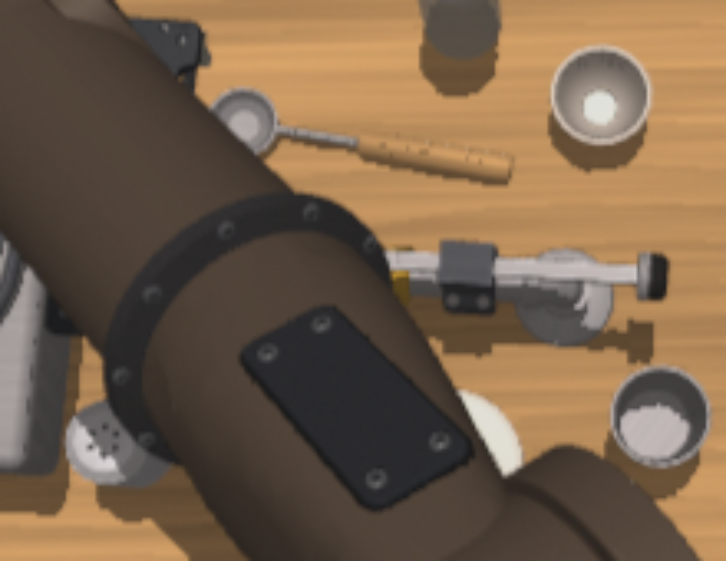

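```bash
python3 -m handwheel '[[[0.02,-0.002,0],0],[[0.019,-0.002,0],0],[[0,0,0],0]]'; python3 st.py .0 .082 .09;python3 - <<'E'
from h import *
p,d=snap('scene','s3'); cv2.imwrite('pics/s3c.png',cv2.resize(p[150:290,340:500],None,fx=4,fy=4))
E
```

```text
clock: 3.17
position: [0.5857, 0.215, 0.1023]
tool_rot: [[0.008, 0.083, 0.996], [0.015, 0.996, -0.083], [-1.0, 0.015, 0.007]]
ft_force: [-1.6, -0.8, -0.7]
grip_width: 0.0007
t 3.17 app x 0.0225 y 0.0949 z 0.1023 F app [-1.6 -0.9 -0.7] yaw err deg 0.4 tiltx [ 0.008  0.015 -1.   ] w 0.0007
tool shift [ 0.012  -0.0129 -0.0227]
```

View pics/s3c.png

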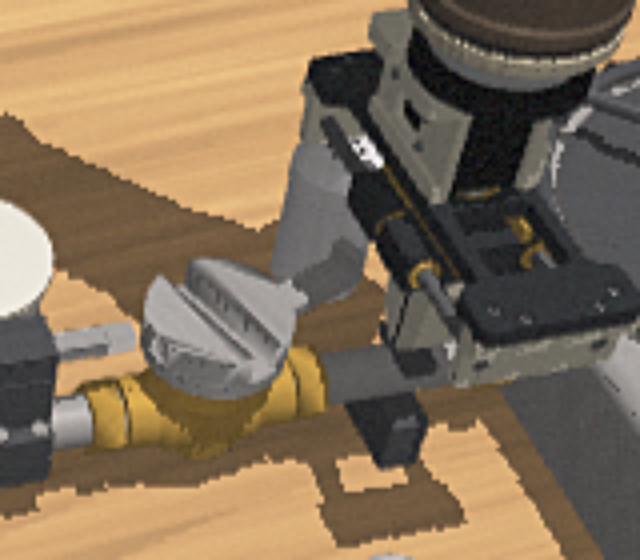

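```bash
python3 -c "
from bench import bot;s=bot.sense();print(s['qpos'].round(1),s['joint_torque'].round(1),s['joint_velocities'].round(2))"
```

```text
[ -3.8  35.1 -31.5  96.7  21.3  53.4 -48. ] [  0.5 -66.7  -8.6 -24.2   0.1  -0.4  -0.1] [ 0.03 -1.12 -0.9  -1.49 -0.31  0.42  0.16]
```

```bash
python3 -m handwheel '[[[0.013,-0.008,-0.008],0],[[0.004,0,0],0],[[0,0,0],0]]'; python3 st.py .0 .082 .09
```

```text
clock: 3.47
position: [0.5815, 0.2121, 0.0944]
tool_rot: [[0.018, 0.082, 0.996], [0.02, 0.996, -0.082], [-1.0, 0.021, 0.017]]
ft_force: [0.5, 0.1, 0.4]
grip_width: 0.0008
t 3.47 app x 0.0186 y 0.0917 z 0.0944 F app [0.5 0.1 0.4] yaw err deg 0.5 tiltx [ 0.018  0.02  -1.   ] w 0.0008
tool shift [ 0.0039 -0.0096 -0.0188]
```

```bash
python3 -m handwheel '[[[0.004,-0.009,-0.01],0],[[0.001,-0.002,-0.012],0],[[0,-0.003,-0.012],0],[[0,-0.004,-0.012],0]]'; python3 st.py -.027 .07 .09
```

```text
clock: 3.8
position: [0.5404, 0.2022, 0.0955]
tool_rot: [[0.032, 0.083, 0.996], [0.026, 0.996, -0.084], [-0.999, 0.029, 0.029]]
ft_force: [5.1, -1.1, 0.4]
grip_width: 0.0006
t 3.80 app x -0.0214 y 0.0781 z 0.0955 F app [ 5.1 -0.6  0.4] yaw err deg 0.4 tiltx [ 0.032  0.026 -0.999] w 0.0006
tool shift [ 0.0051 -0.0082 -0.0058]
```

```bash
python3 -m handwheel '[[[0.006,-0.007,-0.006],0],[[0.003,-0.01,-0.009],0],[[0.001,-0.011,-0.009],0],[[0,-0.008,-0.005],0]]'; python3 st.py -.049 .049 .09;python3 - <<'E'
from h import *
p,d=snap('scene','s4'); cv2.imwrite('pics/s4c.png',cv2.resize(p[150:290,340:500],None,fx=4,fy=4))
E
```

```text
clock: 4.13
position: [0.513, 0.1792, 0.0921]
tool_rot: [[0.05, 0.076, 0.996], [0.04, 0.996, -0.078], [-0.998, 0.044, 0.047]]
ft_force: [1.8, 3.4, -1.6]
grip_width: 0.0006
t 4.13 app x -0.0466 y 0.0527 z 0.0921 F app [ 1.4  3.6 -1.6] yaw err deg 0.7 tiltx [ 0.05   0.04  -0.998] w 0.0006
tool shift [ 0.0018 -0.0038 -0.0025]
```

View pics/s4c.png

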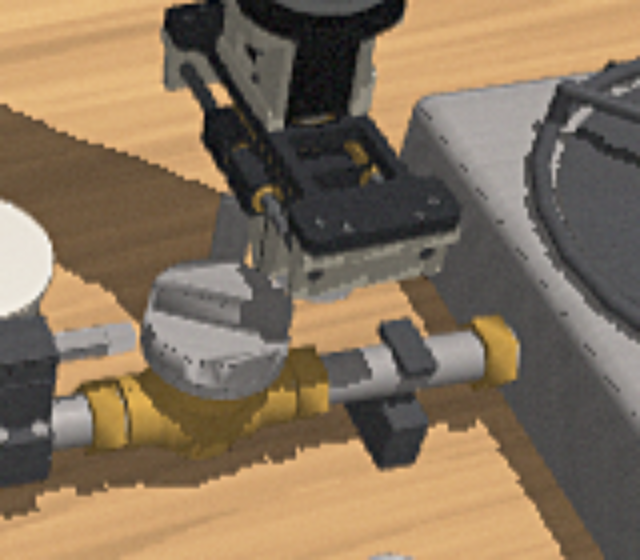

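```bash
python3 -m handwheel '[[[0.001,-0.008,-0.006],0],[[0.001,-0.009,-0.005],0],[[0.001,-0.006,-0.003],0],[[0,0,0],0]]'; python3 st.py -.065 .019 .09
```

```text
clock: 4.52
position: [0.4993, 0.1577, 0.0904]
tool_rot: [[0.056, 0.076, 0.996], [0.043, 0.996, -0.078], [-0.998, 0.047, 0.053]]
ft_force: [-0.3, 0.6, -0.1]
grip_width: 0.0007
t 4.52 app x -0.0584 y 0.0300 z 0.0904 F app [-0.3  0.6 -0.1] yaw err deg 0.7 tiltx [ 0.056  0.043 -0.998] w 0.0007
tool shift [-0.0005 -0.0109 -0.0067]
```

```bash
python3 -m handwheel '[[[0,-0.004,-0.004],0],[[0,-0.004,-0.003],0],[[0,0,0],0]]'; python3 st.py -.065 .0185 .09;python3 - <<'E'
from h import *
p,d=snap('scene','s5'); cv2.imwrite('pics/s5c.png',cv2.resize(p[170:280,320:460],None,fx=5,fy=5,interpolation=cv2.INTER_CUBIC))
p,d=snap('top','t5'); cv2.imwrite('pics/t5c.png',cv2.resize(p[150:320,150:370],None,fx=3.3,fy=3.3))
E
```

```text
clock: 4.77
position: [0.4922, 0.15, 0.0899]
tool_rot: [[0.057, 0.076, 0.995], [0.044, 0.996, -0.079], [-0.997, 0.048, 0.054]]
ft_force: [1.7, 0.4, 1.2]
grip_width: 0.0006
t 4.77 app x -0.0648 y 0.0217 z 0.0899 F app [1.6 0.6 1.2] yaw err deg 0.6 tiltx [ 0.057  0.044 -0.997] w 0.0006
tool shift [-0.0003 -0.0032 -0.0003]
```

View pics/s5c.png

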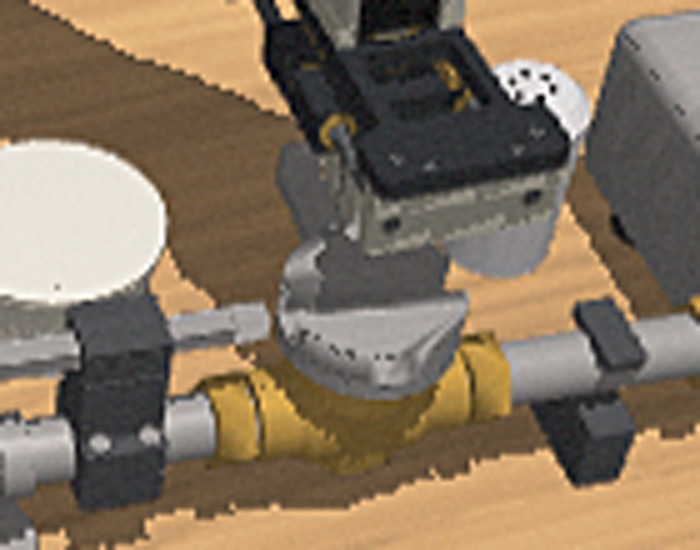

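View pics/t5c.png

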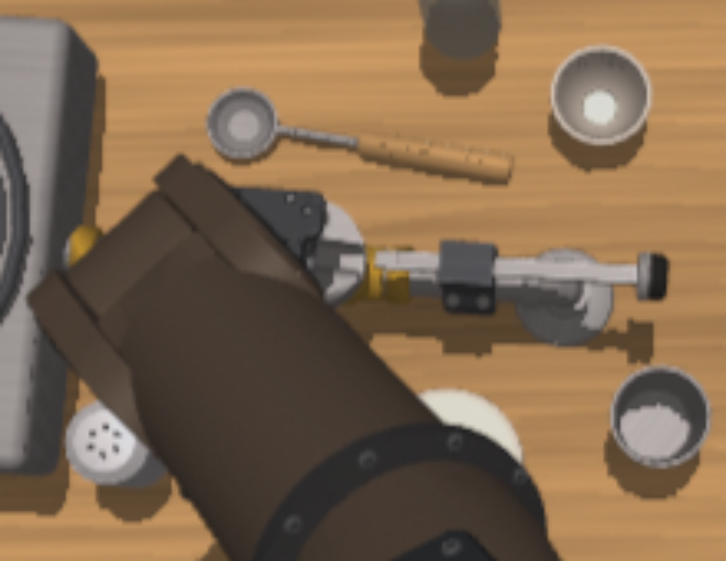

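```bash
python3 -m handwheel '[[[0,0.012,0],0],[[-0.03,0.005,0],0],[[-0.04,0,0],0],[[-0.03,0,0],0],[[0,-0.035,0.01],0],[[0,-0.035,0.01],0],[[0,-0.035,0.01],0],[[0,-0.035,0.01],0],[[0,-0.035,0.01],0],[[0,-0.035,0.01],0],[[0,-0.035,0],0],[[0,-0.035,0],0],[[0,-0.02,0],0],[[0,0,0],0]]'; python3 st.py 0 -.265 .103;python3 - <<'E'
from h import *
p,d=snap('scene','s6'); cv2.imwrite('pics/s6c.png',cv2.resize(p[120:320,220:500],None,fx=2.8,fy=2.8,interpolation=cv2.INTER_CUBIC))
p,d=snap('top','t6'); cv2.imwrite('pics/t6c.png',cv2.resize(p[170:320,170:390],None,fx=3.6,fy=3.6,interpolation=cv2.INTER_CUBIC))
E
```

```text
clock: 6.03
position: [0.5243, -0.1399, 0.1804]
tool_rot: [[0.04, 0.062, 0.997], [0.045, 0.997, -0.063], [-0.998, 0.047, 0.037]]
ft_force: [0.0, -0.4, -0.8]
grip_width: 0.0002
t 6.03 app x -0.0066 y -0.2641 z 0.1804 F app [ 0.1 -0.4 -0.8] yaw err deg 1.6 tiltx [ 0.04   0.045 -0.998] w 0.0002
tool shift [ 0.0775 -0.0047  0.0037]
```

View pics/s6c.png

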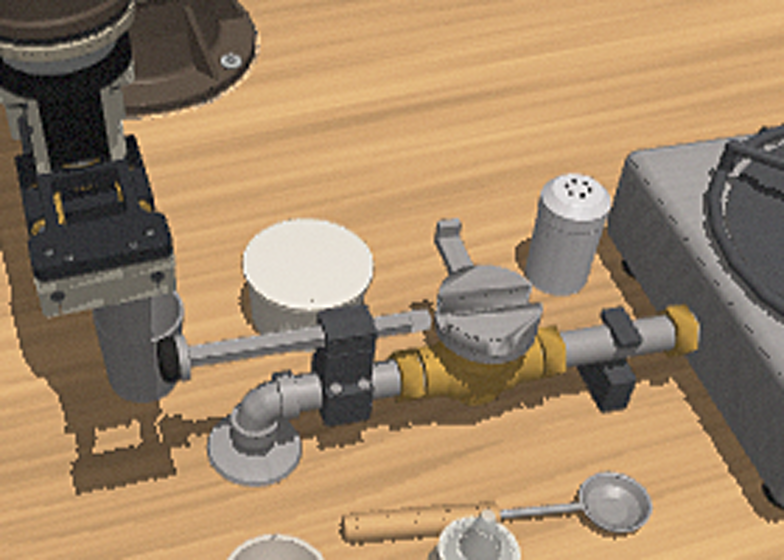

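View pics/t6c.png

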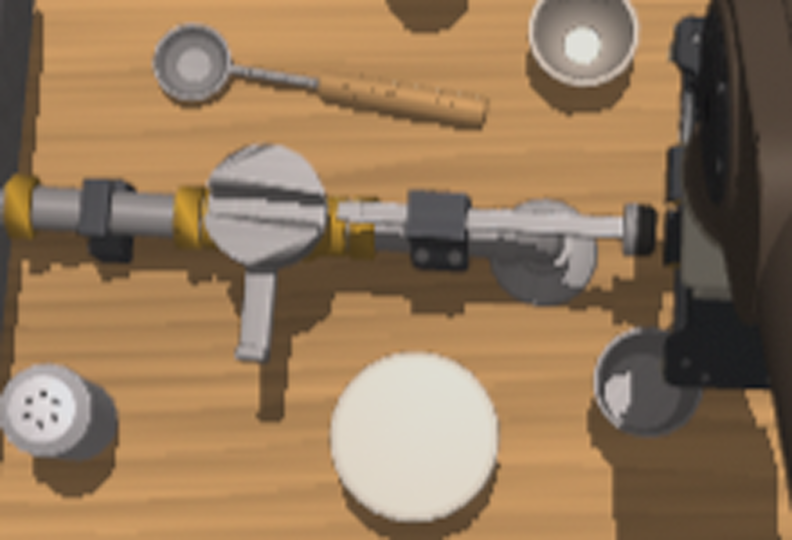

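```bash
python3 - <<'E'
from h import *
from st import D,ex,ey
Z=np.load('pics/t6.npz');W=world('top',Z['d']);A=np.stack([(W[...,:2]-D)@ex,(W[...,:2]-D)@ey,W[...,2]],-1)
m=(A[...,0]<-.045)&(A[...,0]>-.1)&(abs(A[...,1])<.03)&(A[...,2]>.09)
a=A[m];print(len(a),a.min(0),a.max(0));k=np.polyfit(a[:,0],a[:,1],1);print('lever y(x)',k)
mm=a[:,0]<-.078;print('end',a[mm].mean(0));print('mid',a[~mm].mean(0))
m=(abs(A[...,0])<.04)&(abs(A[...,1])<.04)&(A[...,2]>.116)&(A[...,2]<.13);print('disc',A[m].mean(0),A[m].min(0),A[m].max(0))
Q=lambda u,v:(170+u/3.6,170+v/3.6)
for n,u,v,z in(('lever root',261,278,.105),('lever',256,335,.105),('end',252,351,.117),('slotL hi',210,186,.121),('slotR hi',325,196,.121),('slotL lo',210,205,.121),('slotR lo',325,205,.121),('nose',338,211,.117),('head',655,230,.112)):
    w=ray('top',*Q(u,v),z)[:2]-D;print(n,np.round([w@ex,w@ey],4))
# guide/bar line
b=(A[...,1]<-.05)&(A[...,1]>-.2)&(abs(A[...,0])<.012)&(A[...,2]>.112)&(A[...,2]<.12);q=A[b];print('bar',np.polyfit(q[:,1],q[:,0],1),q.mean(0))
E
python3 - <<'E'
import cv2
p=cv2.imread('pics/t6.png');cv2.imwrite('pics/t6d.png',cv2.resize(p[205:280,210:300],None,fx=8,fy=8,interpolation=cv2.INTER_CUBIC))
E
```

```text
194 [-0.09155018 -0.0084343   0.09560869] [-0.04500474  0.01047776  0.12426082]
lever y(x) [0.01037325 0.00133516]
end [-0.08570747  0.00026093  0.11119825]
mid [-0.06162593  0.00077487  0.10428926]
disc [5.63707217e-05 4.37453859e-04 1.20489127e-01] [-0.03494506 -0.03370398  0.11601155] [0.03556892 0.03523611 0.12788461]
lever root [-0.0432 -0.0009]
lever [-0.0774 -0.0009]
end [-0.0882 -0.0012]
slotL hi [0.0072 0.0314]
slotR hi [ 0.0059 -0.0367]
slotL lo [-0.0041  0.0304]
slotR lo [ 0.0005 -0.0371]
nose [-0.0018 -0.0446]
head [ 0.0005 -0.2327]
bar [-6.52261963e-03  9.38656973e-05] [ 0.00093902 -0.12957236  0.11645137]
```

View pics/t6d.png

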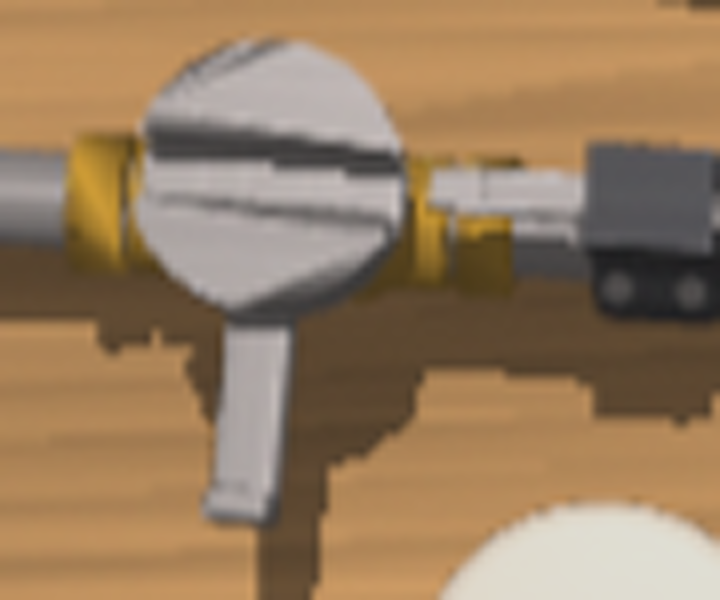

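```bash
python3 -m handwheel '[[[0.03,-0.004,0.006],0.028],[[0.025,0,0.002],0],[[0.02,0,0],0],[[0,0,0],0]]'; python3 st.py 0 -.26 .1
```

```text
clock: 6.47
position: [0.5388, -0.1273, 0.1059]
tool_rot: [[0.044, 0.078, 0.996], [0.05, 0.996, -0.08], [-0.998, 0.053, 0.04]]
ft_force: [-0.4, 0.9, -0.2]
grip_width: 0.0004
t 6.47 app x 0.0067 y -0.2502 z 0.1059 F app [-0.5  0.9 -0.2] yaw err deg 0.6 tiltx [ 0.044  0.05  -0.998] w 0.0004
tool shift [ 0.0051 -0.01   -0.007 ]
```

```bash
python3 -m handwheel '[[[0.006,-0.002,-0.007],0],[[0.002,0.008,0],0],[[0.001,0.01,0],0],[[0.001,0.01,0],0]]'; python3 st.py 0 -.15 .1
```

```text
clock: 6.8
position: [0.534, -0.0963, 0.0983]
tool_rot: [[0.043, 0.075, 0.996], [0.049, 0.996, -0.078], [-0.998, 0.052, 0.039]]
ft_force: [-0.1, -3.6, -1.2]
grip_width: 0.0003
t 6.80 app x -0.0009 y -0.2197 z 0.0983 F app [ 0.2 -3.6 -1.2] yaw err deg 0.7 tiltx [ 0.043  0.049 -0.998] w 0.0003
tool shift [0.002  0.0697 0.0018]
```

```bash
python3 -m handwheel '[[[0,0.01,0],0],[[0,0.012,0],0],[[0.001,0.012,0.001],0]]'; python3 st.py 0 -.15 .1
```

```text
clock: 7.05
position: [0.5377, -0.0595, 0.1011]
tool_rot: [[0.045, 0.076, 0.996], [0.047, 0.996, -0.078], [-0.998, 0.051, 0.041]]
ft_force: [-2.4, -2.2, 0.2]
grip_width: 0.0008
t 7.05 app x -0.0005 y -0.1828 z 0.1011 F app [-2.2 -2.4  0.2] yaw err deg 0.7 tiltx [ 0.045  0.047 -0.998] w 0.0008
tool shift [0.0028 0.0327 0.0009]
```

```bash
python3 -m handwheel '[[[0.002,0.01,0],0],[[0.001,0.009,0.001],0],[[0.001,0.006,0],0]]'; python3 st.py 0 -.148 .1
```

```text
clock: 7.3
position: [0.5413, -0.0295, 0.1004]
tool_rot: [[0.047, 0.073, 0.996], [0.047, 0.996, -0.075], [-0.998, 0.05, 0.043]]
ft_force: [-0.5, -2.9, 0.9]
grip_width: 0.0004
t 7.30 app x 0.0004 y -0.1526 z 0.1004 F app [-0.3 -2.9  0.9] yaw err deg 0.9 tiltx [ 0.047  0.047 -0.998] w 0.0004
tool shift [ 0.0006  0.0046 -0.0004]
```

```bash
python3 -m handwheel '[[[0,0.003,0],0],[[0,0.001,0],0]]'; python3 st.py 0 -.147 .1; python3 -m handwheel '[[[0,0.0025,0],0],[[0,0,0],0]]'; python3 st.py 0 -.147 .1
```

```text
clock: 7.47
position: [0.5418, -0.0243, 0.1007]
tool_rot: [[0.047, 0.071, 0.996], [0.046, 0.996, -0.073], [-0.998, 0.049, 0.043]]
ft_force: [-0.2, -8.1, -3.5]
grip_width: 0.0004
t 7.47 app x 0.0004 y -0.1474 z 0.1007 F app [ 0.5 -8.1 -3.5] yaw err deg 1.0 tiltx [ 0.047  0.046 -0.998] w 0.0004
tool shift [ 0.0007  0.0004 -0.0004]
clock: 7.63
position: [0.5417, -0.0252, 0.1005]
tool_rot: [[0.046, 0.074, 0.996], [0.042, 0.996, -0.076], [-0.998, 0.045, 0.043]]
ft_force: [-1.8, -3.4, 1.7]
grip_width: 0.0006
t 7.63 app x 0.0004 y -0.1483 z 0.1005 F app [-1.5 -3.5  1.7] yaw err deg 0.8 tiltx [ 0.046  0.042 -0.998] w 0.0006
tool shift [ 0.0005  0.0013 -0.0004]
```

```bash
python3 -m handwheel '[[[0,0.003,0],0],[[0,0.003,0],0],[[0,0.003,0],0]]'; python3 st.py 0 -.147 .1; python3 - <<'E'
from h import *
p,d=snap('scene','s7'); cv2.imwrite('pics/s7c.png',cv2.resize(p[120:320,220:500],None,fx=2.8,fy=2.8,interpolation=cv2.INTER_CUBIC))
E
```

```text
clock: 7.88
position: [0.5418, -0.0237, 0.1005]
tool_rot: [[0.044, 0.081, 0.996], [0.034, 0.996, -0.083], [-0.998, 0.037, 0.041]]
ft_force: [-1.4, -10.3, 2.4]
grip_width: 0.0005
t 7.88 app x 0.0003 y -0.1467 z 0.1005 F app [ -0.5 -10.4   2.4] yaw err deg 0.4 tiltx [ 0.044  0.034 -0.998] w 0.0005
tool shift [ 0.0005 -0.0003 -0.0003]
```

View pics/s7c.png

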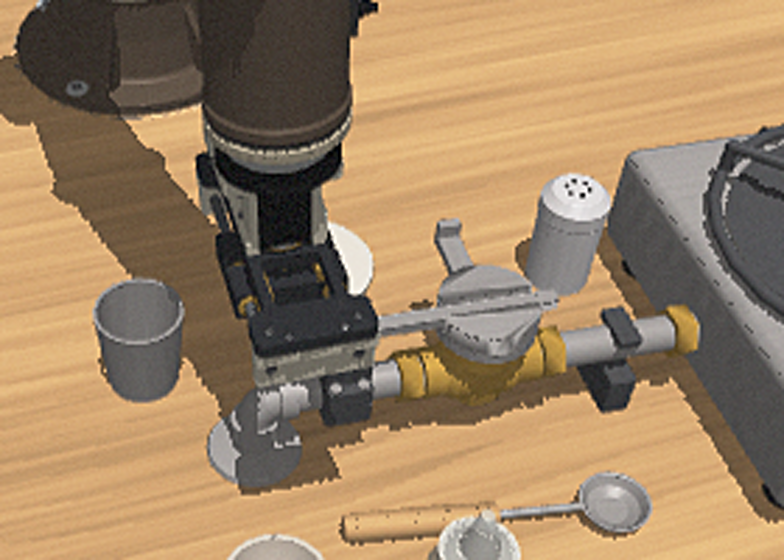

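```bash
python3 -m handwheel '[[[0,-0.015,0],0],[[0,-0.025,0],0],[[0,-0.03,0],0],[[-0.02,-0.02,0],0],[[-0.035,0,0],0],[[-0.035,0,0],0],[[-0.03,-0.02,0],0],[[0,-0.035,-0.01],0],[[0,-0.035,-0.01],0],[[0,-0.03,-0.01],0],[[0,0,0],0],[[0,0,0],0]]'; python3 st.py; python3 - <<'E'
from h import *
from st import D,ex,ey
p,d=snap('scene','s8'); cv2.imwrite('pics/s8c.png',cv2.resize(p[120:320,220:500],None,fx=2.8,fy=2.8,interpolation=cv2.INTER_CUBIC))
p,d=snap('top','t8'); cv2.imwrite('pics/t8c.png',cv2.resize(p[120:320,160:390],None,fx=3,fy=3,interpolation=cv2.INTER_CUBIC))
W=world('top',d);A=np.stack([(W[...,:2]-D)@ex,(W[...,:2]-D)@ey,W[...,2]],-1)
m=(abs(A[...,0])<.02)&(A[...,1]>-.3)&(A[...,1]<-.126)&(A[...,2]>.1)&(A[...,2]<.14);print('head y',A[m][:,1].min(),A[m][:,1].max())
m=(abs(A[...,0])<.012)&(A[...,1]>.037)&(A[...,1]<.1)&(A[...,2]>.1)&(A[...,2]<.13);print('nose y',A[m][:,1].max())
m=(A[...,0]<-.045)&(A[...,0]>-.1)&(abs(A[...,1])<.03)&(A[...,2]>.09);print(np.polyfit(A[m][:,0],A[m][:,1],1))
E
```

```text
clock: 8.93
position: [0.4931, -0.2408, 0.2191]
tool_rot: [[0.056, 0.078, 0.995], [0.038, 0.996, -0.081], [-0.998, 0.043, 0.053]]
ft_force: [-0.5, 0.9, 0.2]
grip_width: 0.0003
t 8.93 app x -0.0286 y -0.3674 z 0.2191 F app [-0.6  0.8  0.2] yaw err deg 0.6 tiltx [ 0.056  0.038 -0.998] w 0.0003
head y -0.1383316515876224 -0.12610221426459398
nose y 0.049746798071871295
[0.00161331 0.00061973]
```

View pics/s8c.png

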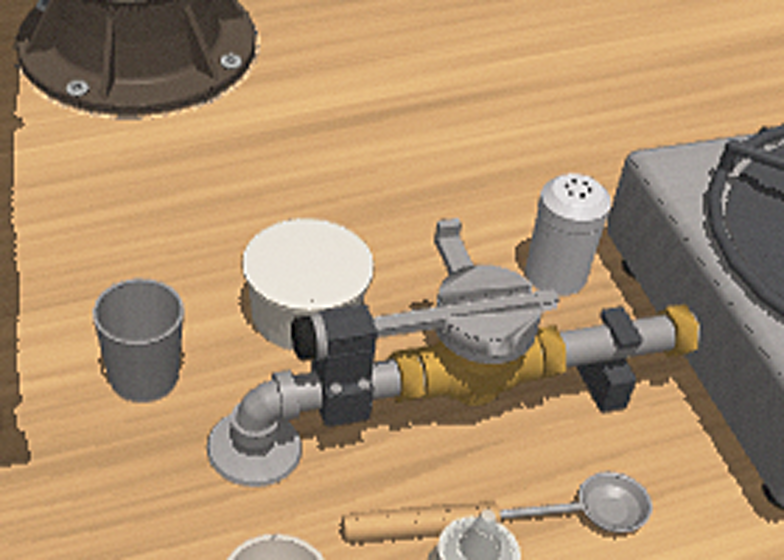

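View pics/t8c.png

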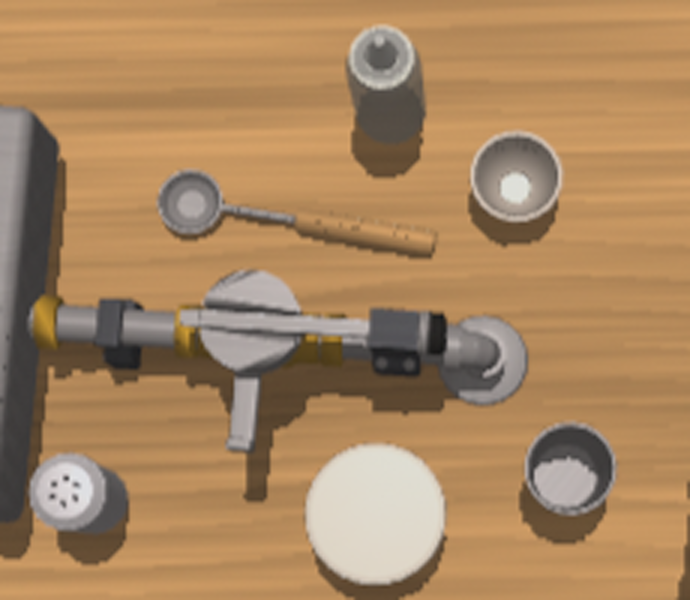

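The pictures show the flange against the guide (head at about pixel (437,333) in the top crop) and the nose through the slot at about (180,318). The other things on the table stand where they were.

```bash
python3 -c "
from bench import bot;print(bot.hand_in())"
```

```text
the job is handed in; nothing more can be done
None
```

The gas cock is shut and the lock bar is fully home; I handed the job in at about 9 s of the 53 s allowed. I pushed the lever round from about 1.18 rad with the closed fingertips, never gripping it. I then pushed the bar's rubber cap the same way until the force rose to about 10 N against the stop; it took 2–4 N while sliding.

The last checks, from the top camera:

| Check | Measured | Expected |
|---|---|---|
| Lever angle | within about 0.02 rad of square | 0 |
| Bar head face | y = -138 mm | -139 mm |
| Bar nose beyond the spindle | 49.7 mm | 50 mm |

The arm is clear of everything, and in the last pictures the other things look to be where they were. I judged that by eye and did not measure it; the spatula lay outside the part of the pictures I enlarged, and no move went near it. No check failed or disagreed. The tool leaned about 3 degrees during the moves, which did no harm.

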